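# Clear the chocolate casting tile and hold it packed flush

### The job

Pick up the blue scraper block and use it to wipe the four chocolate chips off the marble tile into the steel crumb tray at the tile's end, never touching a chip with the gripper. Then turn the same block and slide it down into the gap between the orange jaws and the tile, close to the base plate, in the middle of the half where the gap is wide enough for it (do not force it against the narrow jaw), and push the tile with it until the tile's whole edge is flush against the black stop bar. Finish while still gripping the block and pressing the tile firmly against the stop, chips left in the tray; leave the other things on the table where they are.

Things in the scene. Friction and masses are not known exactly. Their poses are not given: they have to be found in the camera images.
- frame: Fixed aluminium casting frame; position and yaw vary. Origin on the table top; x points across the tile to the black stop bar, y along the tile to the crumb tray, z up. Base plate 8 thick, x -92 to 76, y -104 to 104. Stop bar's inner face at x = 60. End lips 5 high on the plate keep the tile from sliding along y. The tile lies on the plate between stop bar and orange jaws.
- tray_mid (a point): Middle of the crumb tray's floor (height 3), at frame x = 0, y = 154; axes as the frame's. The steel tray adjoins the base plate: 130 (x) by 100 (y) inside, 24 high walls on its three outer sides, open towards the tile.
- stop_bar: Black bar fixed on the frame, 16 x 200 x 18. This origin is NOT in the bar: it lies at the frame's origin on top of the base plate (height 8); axes as the frame's; the inner face, against which the tile goes, is at its x = 60.
- wide_jaw: The thin orange jaw, 10 x 90 x 18, fixed on the frame before one half of the tile (either half: it swaps with the narrow jaw). Origin on the base plate (height 8) mid-way along its outer face, at frame x = -92, y = +48 or -48; x towards the tile. Inner face at x = 10. From it to the tile is the wide gap: 32 to 40 at the start, 42 when the tile is flush, 90 long, the base plate its floor.
- narrow_jaw: The thick orange jaw, 38 x 90 x 18, fixed in front of the other half of the tile; origin and axes as for the thin jaw, inner face at x = 38. Its gap is 4 to 12 wide at the start, 14 when the tile is flush: too narrow for the block.
- tile_mid (a point): Centre of the loose polished marble tile, 100 (x) by 190 (y) by 12 thick, 0.4 to 0.6 kg, lying on the base plate (top at height 20), a few mm short of the stop and slightly askew. x towards the stop, y towards the tray. It slides easily, under 1 to 2 N; pushed on one half, 8 to 20 N squares it up against the stop.
- tile_left (a point): Point on the tile's stop-side edge 90 from its middle, at the tray end, half-way up. Flush when at frame x = 60.
- tile_right (a point): The like point at the other end of that edge.
- chip_0: Dark brown chocolate chip, 18 x 14 x 9, 10 g, origin at the centre of its underside; lies on the tile within 18 of the tile's long middle line
- chip_1: Dark brown chocolate chip, 18 x 14 x 9, 10 g, origin at the centre of its underside; lies on the tile within 18 of the tile's long middle line
- chip_2: Dark brown chocolate chip, 18 x 14 x 9, 10 g, origin at the centre of its underside; lies on the tile within 18 of the tile's long middle line
- chip_3: Dark brown chocolate chip, 18 x 14 x 9, 10 g, origin at the centre of its underside; lies on the tile within 18 of the tile's long middle line
- block_mid (a point): Centre (half-way up) of the blue nylon scraper block standing upright on the table at the right: 20 thick (x), 70 wide (y), 75 high (z), 0.08 to 0.15 kg; the two ends and the two faces are alike. Grip it across its 20 mm thickness, above half height, so that the fingers stay clear of chips, tile and jaws.
- spatula: Bystander, leave alone: spatula lying at the left
- ruler_bar: Bystander, leave alone: steel bar 12 x 200 x 12 lying at the right
- nut_bowl: Bystander, leave alone: small white bowl, 84 wide, 40 high, at the left
There are look-alikes about, which are no part of the job. There is more than one size of the part that bears block_mid; the job needs the smallest. There is more than one size of the part that bears tile_mid; the job needs the largest.

How it is judged (in metres and radians):
On the way, in this order (a step that is already met when the one before it is completed fails the run):
1. all four chips have been wiped into the crumb tray, the block still in the gripper (y of chip_0 in the frame of frame between 0.102 and 0.206 m and x of chip_0 in the frame of frame between -0.067 and 0.067 m and z of each of chip_0, chip_1, chip_2, chip_3 in the frame of frame below 0.033 m and y of chip_1 in the frame of frame between 0.102 and 0.206 m and x of chip_1 in the frame of frame between -0.067 and 0.067 m and y of chip_2 in the frame of frame between 0.102 and 0.206 m and x of chip_2 in the frame of frame between -0.067 and 0.067 m and y of chip_3 in the frame of frame between 0.102 and 0.206 m and x of chip_3 in the frame of frame between -0.067 and 0.067 m and contact force between the fingers and block above 3 N), for 0.2 s.
2. the held block stands down in the wide gap (x of block_mid in the frame of wide_jaw between 0.015 and 0.047 m and y of block_mid in the frame of wide_jaw between -0.015 and 0.015 m and z of block_mid in the frame of wide_jaw below 0.0435 m and angle between block_mid's own z axis and vertical below 0.12 rad and angle between the x axis of block_mid and the x axis of wide_jaw, either way round below 0.12 rad and contact force between the fingers and block above 3 N), for 0.2 s.
At the end, for the whole second after the job is handed in: Chips in the tray; block gripped, square and upright (0.12 rad) in the wide gap, within 15 mm of its middle, foot within 6 mm of the base plate; both ends of the tile edge within 2 mm of the stop; block on tile and tile on stop over 3 N each through the last second (all of step 2 and y of chip_0 in the frame of frame between 0.102 and 0.206 m and x of chip_0 in the frame of frame between -0.067 and 0.067 m and z of each of chip_0, chip_1, chip_2, chip_3 in the frame of frame below 0.033 m and y of chip_1 in the frame of frame between 0.102 and 0.206 m and x of chip_1 in the frame of frame between -0.067 and 0.067 m and y of chip_2 in the frame of frame between 0.102 and 0.206 m and x of chip_2 in the frame of frame between -0.067 and 0.067 m and y of chip_3 in the frame of frame between 0.102 and 0.206 m and x of chip_3 in the frame of frame between -0.067 and 0.067 m and x of each of tile_left, tile_right in the frame of frame above 0.058 m and angle between tile_mid's own z axis and vertical below 0.03 rad and contact force between block and tile above 3 N and contact force between tile and stop_bar above 3 N); the arm keeps its last pose, push and grip.
It fails at once if the gripper or arm touches a chip (contact force between any of the fingers, the arm and chip_0 above 0.3 N or contact force between any of the fingers, the arm and chip_1 above 0.3 N or contact force between any of the fingers, the arm and chip_2 above 0.3 N or contact force between any of the fingers, the arm and chip_3 above 0.3 N).
It fails at once if the block is forced against the narrow jaw (over 6 N) (contact force between block and narrow_jaw above 6 N).
It fails at once if a bystander is moved by more than 30 mm (distance of any of spatula, ruler_bar, nut_bowl from where it was at the start of the episode above 0.03 m).
It also fails if it takes over 51 s, if anything falls off the work surface, if the arm or the gripper's body presses on something with over 40 N, if the wrist force passes 120 N, or if a joint passes its speed limit or range.

### The arm

A 6-joint arm with a two-finger parallel gripper is mounted at the origin on the work surface. World frame = base frame: x ahead of the robot, y to its left, z up, the work surface at z = 0. Lengths are in mm, angles in rad, forces in N, time in s.
With the tool pointing down it reaches from about 350 to 775 mm from the base axis. Payload 7.3 kg.
Tool frame: the origin (TCP) lies midway between the tips of the shut fingers; the grasp point (between the pads) lies 19 mm behind it (bot.grip_depth is the distance from the TCP to the grasp point, in mm); z points along the fingers, x is the direction in which the jaws open and shut, and the axes are right-handed (so a half turn about z gives the same grasp; the last joint's range is limited). The gripper opens to 92 mm and grips with 3 to 60 N. Pads are 19 mm wide; open, the fingers measure 130 mm over their backs; the gripper's body (75 mm by 190 mm) begins 47 mm behind the grasp point.
Start: joints at [1.092, 0.342, 1.524, -0, 1.275, -0.146], TCP at [171.499, 496.219, 226.741] pointing down, gripper open.
Joint ranges: [-2.53, 2.53], [-0.77, 2.02], [0.04, 2.7], [-1, 4.14], [0.28, 2.66], [-3.11, 3.11]. Speed limits (rad/s): [2.57, 2.57, 3.14, 3.14, 3.14, 3.14].

### API

Orientations are given as [roll, pitch, yaw] about the fixed x, y, z axes, in that order (R = Rz(yaw) Ry(pitch) Rx(roll)).
In Python, from plant import bot gives the robot as it stands. The module is installed in compiled form; this text tells all that it offers.
- The arm moves only by the shell command python3 -m inch 'ROWS'. ROWS is JSON, a list that holds one entry, the list of rows, each a list of 7 numbers: the shift along the tool's x, y, z each as a share of 0.2 m, from -1 to 1, then the turn, a rotation vector about the tool's x, y, z each as a share of 45 degrees, from -1 to 1, then the closure, from -1 (fully open) to 1 (shut), so that 0 is half open. A call has exactly 10 rows; each row is the pose to reach, as a shift and turn from the pose commanded when the call began, along the tool's axes at that moment; what a row does not reach only later rows make up. A row lasts 1/8 s, in which the tool goes at most 62.5 mm and 10.7 degrees, less where a joint would pass 70% of its speed; a pose out of reach is approached as far as the arm can. A call with a number of a shift or a turn outside -1 to 1 is refused whole. A call with a gripper value outside its range is refused whole. The fingers move at their own pace and stop on an object; the grip force is fixed at half the most. Time passes only in rows, so rows that repeat a pose let the fingers close, or fill a call up. It gives the time, the measured TCP pose, the force and the opening at its end, in the units of the state.
- bot.get_obs(): the state, without advancing time (a new reading comes with each control period).
- bot.capture(name): name is "scene" or "top"; returns the picture (400x640x3 uint8, red, green, blue); there is no depth.
- bot.camera_params(name): a dict with "fx", "fy", "cx", "cy" (pixels), "R" (3x3) and "t" (3): a world point X has camera coordinates R X + t. Camera axes: x right, y down, z forward; pixel columns grow to the right and rows downward; lengths in mm; the calibration is good to about 2 mm. A picture is of the moment at which its call begins. camera_params takes no time and is no camera call.
- bot.close_job(): hands the job in, once; it reports no verdict.
The state is a dict: "time": time; "joint_positions": joint angles; "dq": joint speeds; "tau": joint torques, N m; "tool_pos": TCP position; "tcp_rot": TCP orientation; "contact_force": force on the tool from outside, world axes, zero at the start; "moment": the same for the moment, N m; "grip_width": finger opening in mm.
Only numpy, scipy, OpenCV 4.12 (cv2) and the standard library are available. Lean on these libraries where they do the work, as an engineer would, in place of code of your own. Each camera call takes 0.05 s, during which the arm holds its last target.

## Working session

There is one attempt and no reset: what is moved stays moved. The work goes in short steps, Python scripts to look and compute and a shell command to move; the robot and the scene stay as the last step left them, time stands still between calls to the robot, and variables do not carry over. Pictures are saved under pics/ and viewed, and the job is handed in when it is done.

```bash
mkdir -p pics
python3 - <<'E'
from plant import bot
import cv2
for n in("scene","top"):
    im=bot.capture(n); cv2.imwrite(f"pics/{n}0.png",im[:,:,::-1]); p=bot.camera_params(n); print(n,p)
print(bot.get_obs())
E
```

```text
scene {'fx': 369.96553872712053, 'fy': 369.96553872712053, 'cx': 317.02257278200995, 'cy': 196.79437951085487, 'R': array([[ 0.7675404 ,  0.64091641,  0.01038718],
       [ 0.39090921, -0.45517453, -0.80000383],
       [-0.5080076 ,  0.61809571, -0.59990497]]), 't': array([-413.67452822, -142.64553093, 1117.67415324])}
top {'fx': 417.3248314585768, 'fy': 417.3248314585768, 'cx': 315.0182183668489, 'cy': 203.09840505791396, 'R': array([[ 0.02260327, -0.99969997, -0.00943679],
       [-0.98700295, -0.020812  , -0.15934877],
       [ 0.15910456,  0.01291594, -0.98717725]]), 't': array([  -3.48370254,  538.85196115, 1028.77941322])}
{'time': 0.1, 'joint_positions': array([ 1.09199963e+00,  3.42606754e-01,  1.52491481e+00, -5.42390689e-06,
        1.27539652e+00, -1.45997986e-01]), 'dq': array([-0.00141148, -0.00153356, -0.00210665,  0.00153843, -0.0002857 ,
       -0.00087897]), 'tau': array([ 1.88103964e-03, -4.32004881e+01, -2.44695121e+01,  7.19332066e-02,
        5.25683071e-02, -4.54742940e-05]), 'tool_pos': array([171.32404521, 495.87862561, 226.14081908]), 'tcp_rot': array([-3.14140496e+00,  1.31208106e-03,  1.23799932e+00]), 'contact_force': array([-0.28826901,  0.41994381, -0.35426305]), 'moment': array([-0.01912686,  0.02748845,  0.01515716]), 'grip_width': 91.90786095349443}
```

View pics/scene0.png

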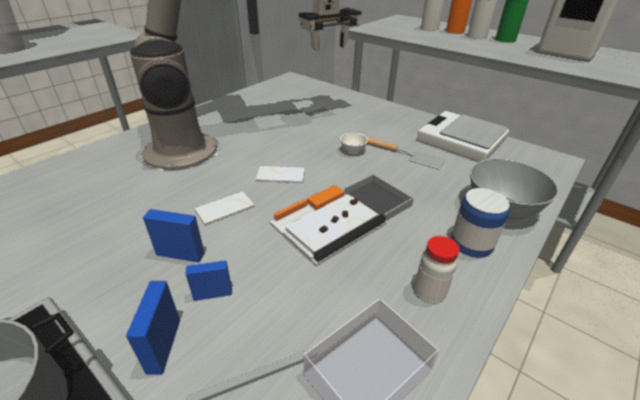

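View pics/top0.png

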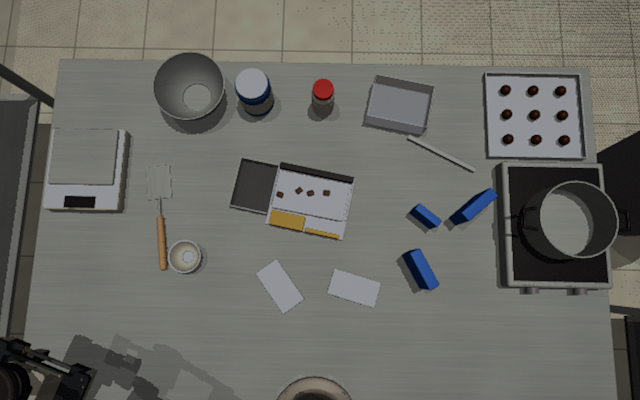

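The top view shows the frame around (300,200): the stop bar along its upper edge, the tray at (255,185), the thick jaw at (287,220) and the thin jaw at (323,234), so the wide half is at y=-48. The smallest blue block is at (425,216), with the larger look-alikes at (472,207) and (420,270).

```bash
cat > h.py <<'E'
import numpy as np,cv2
from plant import bot
P={n:bot.camera_params(n) for n in("scene","top")}
def ray(n,uv,z):
    p=P[n];uv=np.atleast_2d(uv).astype(float)
    d=np.c_[(uv[:,0]-p['cx'])/p['fx'],(uv[:,1]-p['cy'])/p['fy'],np.ones(len(uv))]@p['R']
    c=-p['R'].T@p['t']
    return c+d*((z-c[2])/d[:,2])[:,None]
def proj(n,X):
    p=P[n];c=np.atleast_2d(X)@p['R'].T+p['t']
    return c[:,:2]/c[:,2:]*p['fx']+[p['cx'],p['cy']]
E
python3 - <<'E'
from h import *
a=cv2.imread('pics/top0.png');b=cv2.imread('pics/scene0.png')
cv2.imwrite('pics/topc.png',cv2.resize(a[145:250,225:365],None,fx=5.5,fy=5.5,interpolation=cv2.INTER_CUBIC))
cv2.imwrite('pics/blk.png',cv2.resize(np.vstack([a[185:245,385:505],b[240:320,140:260]]),None,fx=4,fy=4,interpolation=cv2.INTER_CUBIC))
cv2.imwrite('pics/scc.png',cv2.resize(b[165:270,265:420],None,fx=5,fy=5,interpolation=cv2.INTER_CUBIC))
hsv=cv2.cvtColor(a,cv2.COLOR_BGR2HSV)
print(hsv[216,425],hsv[220,287],hsv[234,323],hsv[191,299],hsv[172,315])
E
```

```text
[109 176 136] [ 21 161 144] [ 21 168 144] [ 11 131  70] [ 0 19 41]
```

View pics/topc.png

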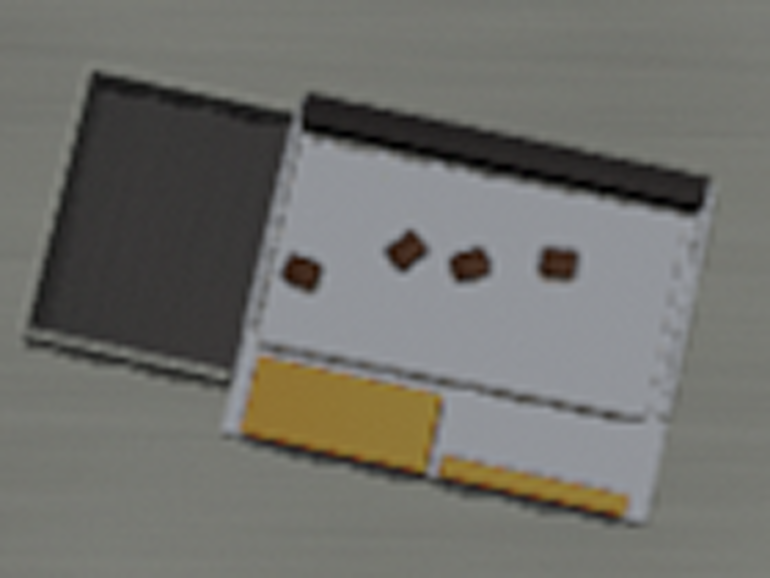

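View pics/blk.png

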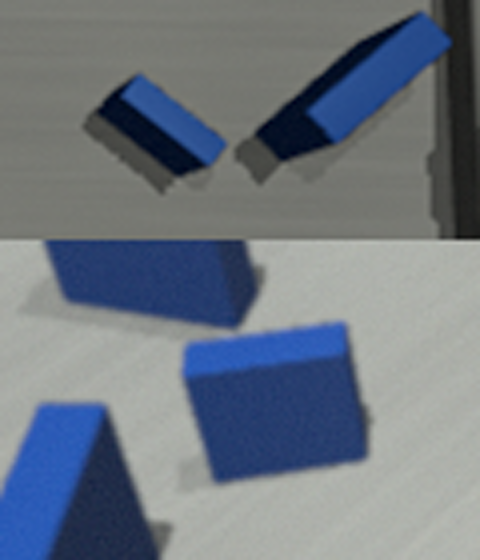

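View pics/scc.png

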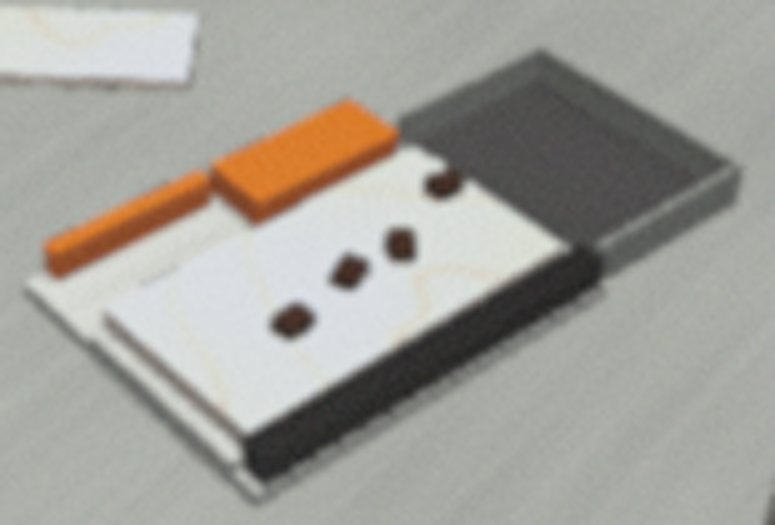

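Run:
```python
from h import *
for n in P: print(n,-P[n]['R'].T@P[n]['t'])
for n in("top","scene"):
    a=cv2.imread(f'pics/{n}0.png');hsv=cv2.cvtColor(a,cv2.COLOR_BGR2HSV)
    m=cv2.inRange(hsv,(3,110,100),(28,255,255))
    k,l,s,c=cv2.connectedComponentsWithStats(m)
    for i in range(1,k):
        if s[i,4]>50:
            v,u=np.where(l==i);r=cv2.minAreaRect(ray(n,np.c_[u,v],26)[:,:2].astype(np.float32));print(n,'orange',s[i],r,cv2.boxPoints(r).round(1).tolist())
    for lo in (80,90,100,110,120,140):
      m=cv2.inRange(hsv,(100,120,lo),(125,255,255))
      k,l,s,c=cv2.connectedComponentsWithStats(m)
      for i in range(1,k):
        if s[i,4]>50:
            v,u=np.where(l==i);r=cv2.minAreaRect(ray(n,np.c_[u,v],75)[:,:2].astype(np.float32));print(n,lo,'blue',s[i],r,np.mean(ray(n,np.c_[u,v],75),0))
    m=cv2.inRange(hsv,(0,60,0),(16,255,100));
    k,l,s,c=cv2.connectedComponentsWithStats(m)
    for i in range(1,k):
        if s[i,4]>8: print(n,'chip',s[i],c[i],ray(n,c[i],25))
```

```text
scene [ 941.060328   -490.62741837  560.67822414]
top [ 368.24372399   -5.55572907 1101.42015004]
top orange [269 210  36  21 488] ((495.7747497558594, 81.1818618774414), (88.25482940673828, 37.273841857910156), 79.05680084228516) [[469.1000061035156, 41.400001525878906], [505.70001220703125, 34.29999923706055], [522.4000244140625, 121.0], [485.8999938964844, 128.0]]
top orange [157 217   9  53 304] ((429.9373779296875, 403.64593505859375), (135.74000549316406, 15.230417251586914), 8.546300888061523) [[361.70001220703125, 401.1000061035156], [364.0, 386.0], [498.20001220703125, 406.20001220703125], [495.8999938964844, 421.29998779296875]]
top orange [305 228  34  11 124] ((463.86834716796875, -9.902915954589844), (87.55358123779297, 9.217719078063965), 78.9500961303711) [[451.0, -52.0], [460.0, -53.79999923706055], [476.79998779296875, 32.20000076293945], [467.70001220703125, 33.900001525878906]]
top 80 blue [462 188  36  33 440] ((540.5642700195312, -400.2967529296875), (28.194101333618164, 99.91715240478516), 40.8806037902832) [ 540.56518781 -399.7991177    75.        ]
top 80 blue
[... 9962 characters left out ...]
18   49 1451] [ 55.53549276 130.80840799] [[-350.64731709 -206.6365406    25.        ]]
scene chip [351 199   6   5  19] [353.57894737 201.26315789] [[564.79531025 104.36748779  25.        ]]
scene chip [597 199  43  28 641] [619.82839314 211.73946958] [[1057.85670644  474.95306816   25.        ]]
scene chip [343 212   4   4  15] [344.6 213.4] [[575.59874219  53.82487907  25.        ]]
scene chip [333 217   4   5  15] [334.46666667 218.86666667] [[569.81445727  23.54206659  25.        ]]
scene chip [321 227   6   5  19] [323.15789474 228.68421053] [[571.29209093 -18.39571275  25.        ]]
scene chip [426 248   6   9  33] [428.24242424 252.72727273] [[778.23004405  63.13046116  25.        ]]
```

```bash
cat > k.py <<'E'
# k.py commit <6 shares>  : bookkeeping of commanded pose ; k.py to x y z yawdeg : shares for a pose
import sys,json,os
import numpy as np
from scipy.spatial.transform import Rotation as Ro
F='cmd.json'
if not os.path.exists(F):
    json.dump({'p':[171.499,496.219,226.741],'r':Ro.from_euler('xyz',[np.pi,0,1.238]).as_rotvec().tolist()},open(F,'w'))
c=json.load(open(F));p=np.array(c['p']);R=Ro.from_rotvec(c['r'])
def to(x,y,z,yaw):
    s=R.inv().apply(np.array([x,y,z])-p)/200
    t=(R.inv()*Ro.from_euler('xyz',[np.pi,0,np.radians(yaw)])).as_rotvec()*180/np.pi/45
    return np.r_[s,t]
v=[float(a) for a in sys.argv[2:]]
if sys.argv[1]=='commit':
    p2=p+R.apply(np.array(v[:3])*200);R2=R*Ro.from_rotvec(np.array(v[3:6])*np.pi/4)
    json.dump({'p':p2.tolist(),'r':R2.as_rotvec().tolist()},open(F,'w'));print('cmd',p2.round(1),R2.as_euler('xyz').round(3), 'yawdeg',np.degrees(R2.as_euler('xyz')[2]).round(2))
else: print(to(*v).round(3).tolist())
E
python3 k.py to 360 350 226 34
```

```text
[-0.383, 1.13, 0.004, 0.0, -0.0, 0.821]
```

```bash
python3 -m inch '[[[-0.05,0.15,0,0,0,0.1,-0.3],[-0.1,0.3,0,0,0,0.25,-0.3],[-0.17,0.5,0,0,0,0.4,-0.3],[-0.24,0.7,0,0,0,0.55,-0.3],[-0.3,0.85,0,0,0,0.7,-0.3],[-0.35,1,0,0,0,0.8,-0.3],[-0.35,1,0,0,0,0.8,-0.3],[-0.35,1,0,0,0,0.8,-0.3],[-0.35,1,0,0,0,0.8,-0.3],[-0.35,1,0,0,0,0.8,-0.3]]]'; python3 k.py commit -0.35 1 0 0 0 0.8; python3 k.py to 520 170 200 0; python3 k.py to 470 230 200 0
```

```text
time: 1.35
tool_pos: [337.0, 365.2, 226.8]
tcp_rot: [-3.141, -0.0, 0.611]
contact_force: [1.2, 0.1, -0.6]
grip_width: 60.0
cmd [337.7 364.7 226.7] [3.142 0.    0.61 ] yawdeg 34.93
[0.19, 1.32, 0.134, 0.0, -0.0, 0.776]
[0.157, 0.931, 0.134, 0.0, -0.0, 0.776]
```

```bash
python3 -m inch '[[[0.03,0.15,0.02,0,0,0.15,-0.3],[0.06,0.35,0.04,0,0,0.3,-0.3],[0.09,0.55,0.06,0,0,0.45,-0.3],[0.12,0.75,0.09,0,0,0.6,-0.3],[0.16,0.9,0.12,0,0,0.75,-0.3],[0.19,1,0.13,0,0,0.78,-0.3],[0.19,1,0.13,0,0,0.78,-0.3],[0.19,1,0.13,0,0,0.78,-0.3],[0.19,1,0.13,0,0,0.78,-0.3],[0.19,1,0.13,0,0,0.78,-0.3]]]'; python3 k.py commit 0.19 1 0.13 0 0 0.78; python3 k.py to 520 20 180 -38.7
```

```text
time: 2.6
tool_pos: [482.9, 223.1, 201.0]
tcp_rot: [-3.141, -0.0, -0.001]
contact_force: [-0.2, 0.1, -0.1]
grip_width: 59.4
cmd [483.3 222.5 200.7] [ 3.142e+00  0.000e+00 -3.000e-03] yawdeg -0.17
[0.186, 1.012, 0.104, -0.0, -0.0, 0.856]
```

```bash
python3 -m inch '[[[0.03,0.15,0.02,0,0,0.15,-0.3],[0.06,0.35,0.04,0,0,0.3,-0.3],[0.09,0.55,0.06,0,0,0.45,-0.3],[0.12,0.75,0.08,0,0,0.6,-0.3],[0.16,0.9,0.1,0,0,0.75,-0.3],[0.19,1,0.1,0,0,0.856,-0.3],[0.19,1,0.1,0,0,0.856,-0.3],[0.19,1,0.1,0,0,0.856,-0.3],[0.19,1,0.1,0,0,0.856,-0.3],[0.19,1,0.1,0,0,0.856,-0.3]]]'; python3 k.py commit 0.19 1 0.1 0 0 0.856; python3 k.py to 512.4 -272.3 140 -38.7
```

```text
time: 3.85
tool_pos: [520.6, 23.1, 180.8]
tcp_rot: [-3.141, -0.0, -0.674]
contact_force: [0.5, 0.4, 0.1]
grip_width: 59.5
cmd [520.7  22.4 180.7] [ 3.142 -0.    -0.675] yawdeg -38.69
[0.888, 1.176, 0.204, -0.0, -0.0, 0.0]
```

```bash
python3 -m inch '[[[0.11,0.13,0,0,0,0,-0.3],[0.26,0.29,0,0,0,0,-0.3],[0.43,0.48,0.03,0,0,0,-0.3],[0.6,0.68,0.06,0,0,0,-0.3],[0.77,0.87,0.1,0,0,0,-0.3],[0.888,1,0.15,0,0,0,-0.3],[0.888,1,0.18,0,0,0,-0.3],[0.888,1,0.2,0,0,0,-0.3],[0.888,1,0.2,0,0,0,-0.3],[0.888,1,0.2,0,0,0,-0.3]]]'; python3 k.py commit 0.888 1 0.2 0 0 0; python3 k.py to 512.4 -272.3 120 -38.7;python3 k.py to 512.4 -272.3 30 -38.7
```

```text
time: 5.1
tool_pos: [534.7, -243.8, 141.2]
tcp_rot: [-3.141, -0.001, -0.674]
contact_force: [0.4, -0.2, 0.6]
grip_width: 59.3
cmd [ 534.4 -244.7  140.7] [-3.142  0.    -0.675] yawdeg -38.69
[0.0, 0.176, 0.104, -0.0, 0.0, 0.0]
[0.0, 0.176, 0.554, -0.0, 0.0, 0.0]
```

Run:
```python
from h import *
b=bot.capture('top');s=bot.capture('scene');cv2.imwrite('pics/g.png',cv2.resize(np.hstack([b[150:290,370:520],s[190:330,110:260]])[:,:,::-1],None,fx=2.6,fy=2.6,interpolation=cv2.INTER_CUBIC))
```

```text
(no output)
```

View pics/g.png

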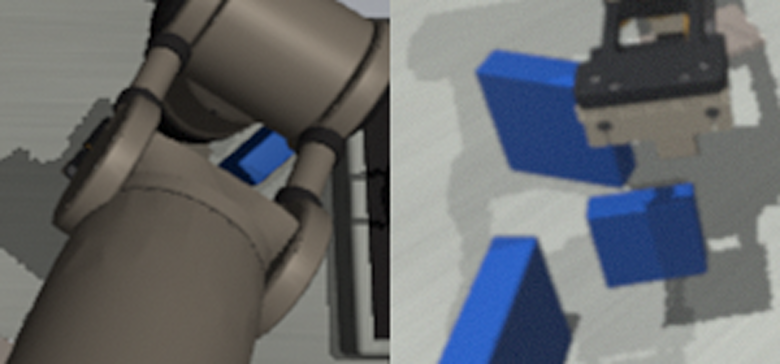

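The top view is hidden by the arm. The scene view shows the gripper above and behind the small block, aligned with its faces. Next is the move over the block and down, then closing.

```bash
python3 -m inch '[[[0,0.06,0.02,0,0,0,-0.3],[0,0.13,0.06,0,0,0,-0.3],[0,0.176,0.12,0,0,0,-0.3],[0,0.176,0.22,0,0,0,-0.3],[0,0.176,0.34,0,0,0,-0.3],[0,0.176,0.46,0,0,0,-0.3],[0,0.176,0.53,0,0,0,-0.3],[0,0.176,0.554,0,0,0,-0.3],[0,0.176,0.554,0,0,0,-0.3],[0,0.176,0.554,0,0,0,-0.3]]]'; python3 k.py commit 0 0.176 0.554 0 0 0
python3 - <<'E'
from h import *
s=bot.capture('scene');cv2.imwrite('pics/g2.png',cv2.resize(s[190:330,110:260,::-1],None,fx=4,fy=4,interpolation=cv2.INTER_CUBIC))
E
```

```text
time: 6.45
tool_pos: [512.5, -272.4, 30.3]
tcp_rot: [-3.141, -0.001, -0.675]
contact_force: [1.1, -0.7, -0.6]
grip_width: 59.5
cmd [ 512.4 -272.2   29.9] [-3.142  0.    -0.675] yawdeg -38.69
```

View pics/g2.png

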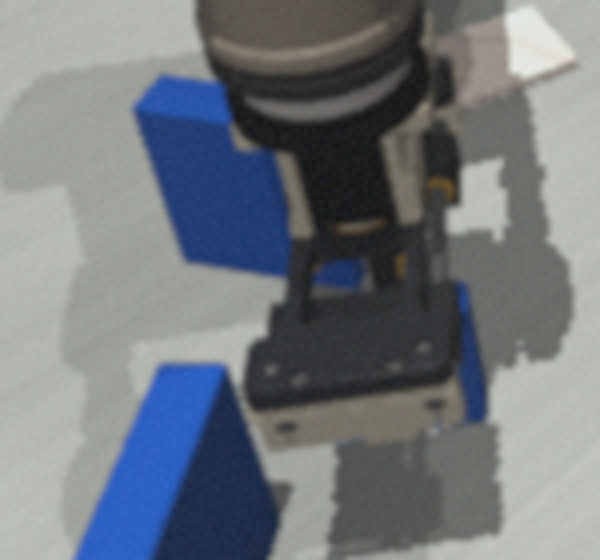

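The fingers straddle the block, so I close, hold, then lift.

```bash
python3 -m inch '[[[0,0,0,0,0,0,1],[0,0,0,0,0,0,1],[0,0,0,0,0,0,1],[0,0,0,0,0,0,1],[0,0,0,0,0,0,1],[0,0,0,0,0,0,1],[0,0,0,0,0,0,1],[0,0,0,0,0,0,1],[0,0,0,0,0,0,1],[0,0,0,0,0,0,1]]]'; python3 k.py to 540 -220 160 -70
```

```text
time: 7.75
tool_pos: [512.4, -272.2, 29.9]
tcp_rot: [-3.141, 0.0, -0.675]
contact_force: [0.6, 0.7, 0.9]
grip_width: 19.6
[-0.055, -0.29, -0.65, -0.0, 0.0, 0.696]
```

```bash
python3 -m inch '[[[0,0,-0.05,0,0,0,1],[0,0,-0.15,0,0,0,1],[0,0,-0.3,0,0,0,1],[-0.01,-0.05,-0.45,0,0,0.1,1],[-0.02,-0.12,-0.55,0,0,0.25,1],[-0.04,-0.2,-0.62,0,0,0.4,1],[-0.05,-0.26,-0.65,0,0,0.55,1],[-0.055,-0.29,-0.65,0,0,0.65,1],[-0.055,-0.29,-0.65,0,0,0.696,1],[-0.055,-0.29,-0.65,0,0,0.696,1]]]'; python3 k.py commit -0.055 -0.29 -0.65 0 0 0.696
python3 k.py to 550 -51 120 -101
```

```text
time: 9.0
tool_pos: [539.8, -220.2, 159.9]
tcp_rot: [3.141, 0.0, -1.221]
contact_force: [-0.5, -0.5, -0.5]
grip_width: 20.0
cmd [ 540.  -220.   159.9] [-3.142  0.    -1.222] yawdeg -70.01
[-0.777, -0.336, 0.2, -0.0, 0.0, 0.689]
```

```bash
python3 -m inch '[[[-0.06,-0.03,0.01,0,0,0.05,1],[-0.17,-0.08,0.04,0,0,0.15,1],[-0.29,-0.13,0.08,0,0,0.26,1],[-0.41,-0.18,0.11,0,0,0.37,1],[-0.53,-0.23,0.14,0,0,0.48,1],[-0.65,-0.28,0.17,0,0,0.58,1],[-0.74,-0.32,0.19,0,0,0.66,1],[-0.777,-0.336,0.2,0,0,0.689,1],[-0.777,-0.336,0.2,0,0,0.689,1],[-0.777,-0.336,0.2,0,0,0.689,1]]]'; python3 k.py commit -0.777 -0.336 0.2 0 0 0.689
python3 - <<'E'
from h import *
print(bot.get_obs()['tool_pos'],bot.get_obs()['tcp_rot'])
b=bot.capture('top');s=bot.capture('scene');cv2.imwrite('pics/t1.png',b[:,:,::-1]);cv2.imwrite('pics/s1.png',s[:,:,::-1])
cv2.imwrite('pics/w.png',cv2.resize(np.hstack([b[140:260,220:370],s[150:270,265:415]])[:,:,::-1],None,fx=2.6,fy=2.6,interpolation=cv2.INTER_CUBIC))
E
```

```text
time: 10.25
tool_pos: [550.2, -51.8, 120.1]
tcp_rot: [-3.141, -0.0, -1.763]
contact_force: [0.1, -0.0, -0.7]
grip_width: 19.9
cmd [550.  -51.  119.9] [-3.142  0.    -1.763] yawdeg -101.01
[550.19851667 -51.84709145 120.11240079] [-3.14110581e+00 -1.80504233e-04 -1.76274716e+00]
```

View pics/w.png

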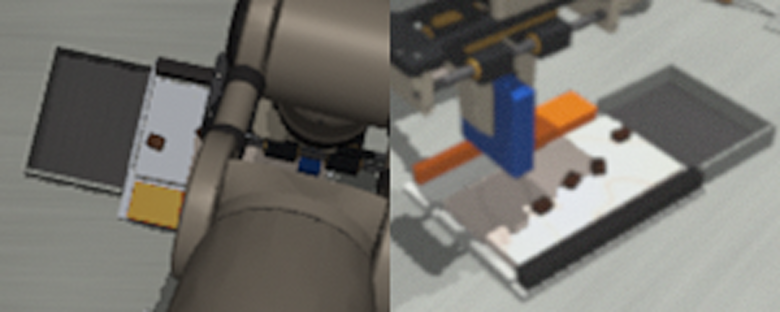

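Run:
```python
from h import *
c=np.array([550.2,-51.8]);a=np.radians(-11);X=np.array([np.cos(a),np.sin(a)]);Y=np.array([-X[1],X[0]])
for sx in(-35,35):
  for sy in(-10,10):
    for z in (90.2,165.2):
      q=proj('scene',np.r_[c+sx*X+sy*Y,z])[0];print(sx,sy,z,q.round(1))
o=np.array([558.9,20.8])
for n in ((60,100,26),(60,-100,26),(76,100,26),(76,-100,26),(-65,204,24),(65,204,24),(-92,-104,8),(76,-104,8)):
  for cam in("top","scene"): print(n,cam,proj(cam,np.r_[o+n[0]*X+n[1]*Y,n[2]])[0].round(1))
```

```text
-35 -10 90.2 [291.3 202.1]
-35 -10 165.2 [290.1 171.8]
-35 10 90.2 [299.  198.5]
-35 10 165.2 [298.3 168.4]
35 -10 90.2 [312.3 219.3]
35 -10 165.2 [312.4 188.1]
35 10 90.2 [320.1 215.2]
35 10 165.2 [320.8 184.3]
(60, 100, 26) top [278.5 166.8]
(60, 100, 26) scene [380.2 212.8]
(60, -100, 26) top [352.5 182.4]
(60, -100, 26) scene [311.7 252.1]
(76, 100, 26) top [279.8 161.1]
(76, 100, 26) scene [385.4 216.3]
(76, -100, 26) top [353.7 176.6]
(76, -100, 26) scene [316.7 256.6]
(-65, 204, 24) top [229.1 204.3]
(-65, 204, 24) scene [372.4 174.3]
(65, 204, 24) top [241.  157.2]
(65, 204, 24) scene [411.2 197.5]
(-92, -104, 8) top [341.9 239.8]
(-92, -104, 8) scene [268.9 221. ]
(76, -104, 8) top [354.6 178.4]
(76, -104, 8) scene [315.  263.8]
```

Run:
```python
from h import *
b=cv2.imread('pics/s1.png');cv2.imwrite('pics/s1c.png',cv2.resize(b[160:265,275:405],None,fx=6,fy=5.7,interpolation=cv2.INTER_CUBIC))
```

```text
(no output)
```

View pics/s1c.png

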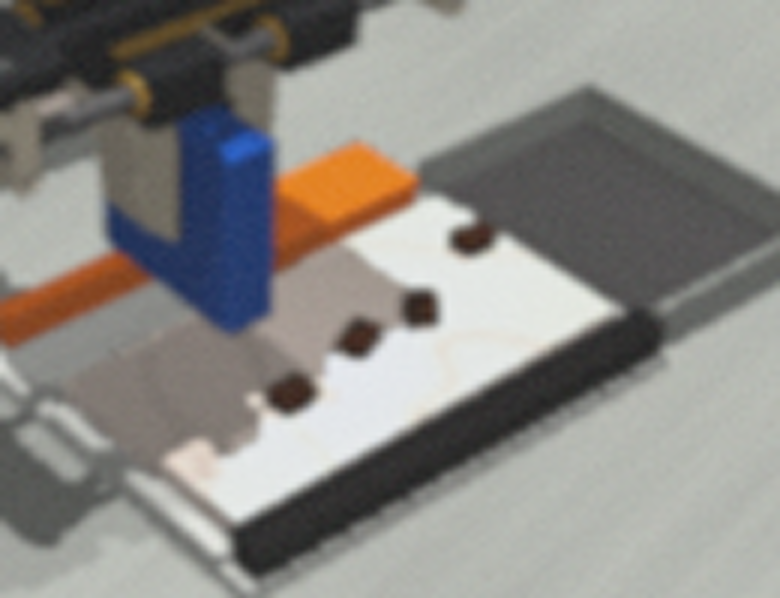

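The block sits where predicted to within about 1 px, and all four chips lie ahead of it within its 70 mm width. Next I lower it to about 1 mm above the tile.

```bash
python3 -m inch '[[[0,0,0.04,0,0,0,1],[0,0,0.12,0,0,0,1],[0,0,0.2,0,0,0,1],[0,0,0.27,0,0,0,1],[0,0,0.32,0,0,0,1],[0,0,0.344,0,0,0,1],[0,0,0.344,0,0,0,1],[-0.01,0,0.344,0,0,0,1],[-0.03,0,0.344,0,0,0,1],[-0.06,0,0.344,0,0,0,1]]]'; python3 k.py commit -0.06 0 0.344 0 0 0
```

```text
time: 11.6
tool_pos: [552.6, -39.0, 51.4]
tcp_rot: [-3.141, 0.0, -1.763]
contact_force: [1.1, -0.1, -1.0]
grip_width: 19.6
cmd [552.3 -39.3  51.1] [-3.142  0.    -1.763] yawdeg -101.01
```

```bash
python3 -m inch '[[[-0.07,0,0,0,0,0,1],[-0.16,0,0,0,0,0,1],[-0.26,0,0,0,0,0,1],[-0.36,0,0,0,0,0,1],[-0.46,0,0,0,0,0,1],[-0.56,0,0,0,0,0,1],[-0.66,0,0,0,0,0,1],[-0.76,0,0,0,0,0,1],[-0.86,0,0,0,0,0,1],[-0.93,0,0,0,0,0,1]]]'; python3 k.py commit -0.93 0 0 0 0 0
python3 - <<'E'
from h import *
b=bot.capture('top');s=bot.capture('scene');cv2.imwrite('pics/t2.png',b[:,:,::-1]);cv2.imwrite('pics/s2.png',s[:,:,::-1])
cv2.imwrite('pics/w2.png',cv2.resize(np.hstack([b[140:260,220:370],s[150:270,275:425]])[:,:,::-1],None,fx=2.6,fy=2.6,interpolation=cv2.INTER_CUBIC))
E
```

```text
time: 12.85
tool_pos: [588.5, 144.9, 51.7]
tcp_rot: [-3.14, 0.001, -1.763]
contact_force: [-0.1, -0.3, -0.8]
grip_width: 20.0
cmd [587.9 143.3  51.1] [-3.142  0.    -1.763] yawdeg -101.01
```

View pics/w2.png

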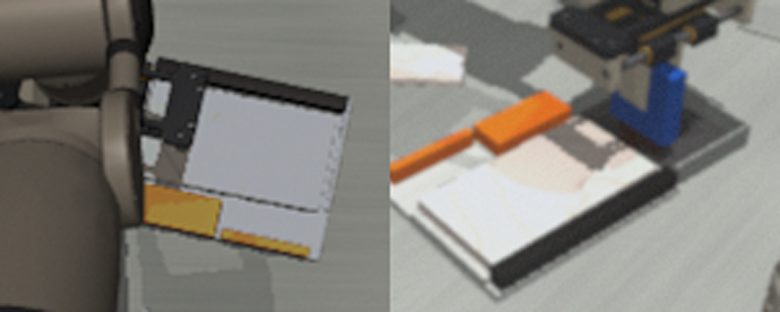

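The tile is clear. I lift, retreat toward the wide gap while turning, and look at the tray.

```bash
python3 k.py to 540 50 140 -57; python3 -m inch '[[[0,0,-0.05,0,0,0,1],[0,0,-0.15,0,0,0,1],[0,0,-0.28,0,0,0,1],[0,0,-0.38,0,0,-0.05,1],[0,0,-0.42,0,0,-0.2,1],[0.1,-0.05,-0.44,0,0,-0.4,1],[0.2,-0.1,-0.44,0,0,-0.6,1],[0.32,-0.15,-0.44,0,0,-0.8,1],[0.44,-0.2,-0.44,0,0,-0.9,1],[0.5,-0.2,-0.44,0,0,-1,1]]]'; python3 k.py commit 0.5 -0.2 -0.44 0 0 -1; python3 k.py to 487 -14 120 -11
```

```text
[0.504, 0.146, -0.444, -0.0, 0.0, -0.978]
time: 14.2
tool_pos: [608.3, 35.2, 139.6]
tcp_rot: [-3.141, -0.001, -0.977]
contact_force: [0.5, 0.1, -1.1]
grip_width: 19.9
cmd [608.   37.5 139.1] [-3.142  0.    -0.978] yawdeg -56.01
[-0.125, 0.646, 0.096, -0.0, -0.0, -1.0]
```

```bash
python3 -m inch '[[[-0.01,0.05,0,0,0,-0.1,1],[-0.03,0.13,0,0,0,-0.22,1],[-0.05,0.23,0.02,0,0,-0.34,1],[-0.07,0.34,0.04,0,0,-0.46,1],[-0.09,0.45,0.06,0,0,-0.58,1],[-0.11,0.55,0.08,0,0,-0.7,1],[-0.12,0.62,0.096,0,0,-0.82,1],[-0.125,0.646,0.096,0,0,-0.94,1],[-0.125,0.646,0.096,0,0,-1,1],[-0.125,0.646,0.096,0,0,-1,1]]]'; python3 k.py commit -0.125 0.646 0.096 0 0 -1
python3 - <<'E'
from h import *
b=bot.capture('top');s=bot.capture('scene');cv2.imwrite('pics/t3.png',b[:,:,::-1]);cv2.imwrite('pics/s3.png',s[:,:,::-1])
cv2.imwrite('pics/w3.png',cv2.resize(np.vstack([b[145:245,220:370],s[165:265,270:420]])[:,:,::-1],None,fx=4,fy=3,interpolation=cv2.INTER_CUBIC))
E
```

```text
time: 15.45
tool_pos: [486.9, -14.6, 120.5]
tcp_rot: [3.142, -0.001, -0.194]
contact_force: [0.2, 0.1, -0.7]
grip_width: 19.5
cmd [486.9 -14.  119.9] [-3.142 -0.    -0.192] yawdeg -11.01
```

View pics/w3.png

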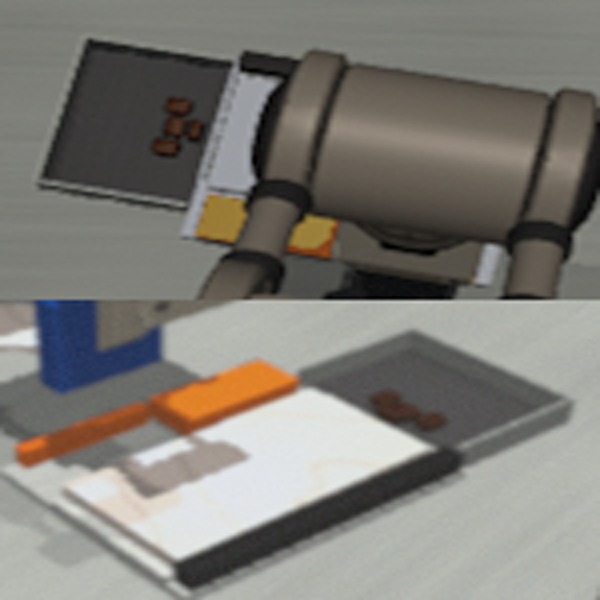

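All four chips are in the tray, around (265,180) in the top view. I check their frame y and the position of the gap.

Run:
```python
from h import *
a=np.radians(-11);X=np.array([np.cos(a),np.sin(a)]);Y=np.array([-X[1],X[0]]);o=np.array([558.9,20.8])
fr=lambda w:np.c_[(w[:,:2]-o)@X,(w[:,:2]-o)@Y].round(1)
for n in("top","scene"):
    im=cv2.imread(f"pics/{n[0]}3.png");hsv=cv2.cvtColor(im,cv2.COLOR_BGR2HSV)
    m=cv2.inRange(hsv,(0,70,0),(14,255,110));v,u=np.where(m);g=ray(n,np.c_[u,v],8);f=fr(g)
    k=(f[:,1]>80)&(f[:,1]<210)&(abs(f[:,0])<65);print(n,k.sum(),f[k].min(0),f[k].max(0))
# tile near edge / jaw from initial top picture and present scene picture
t=(np.array([[262,348],[645,417]])+.5)/5.5-.5+[225,145];print('edge top',fr(ray('top',t,20)))
b=cv2.imread('pics/s3.png');cv2.imwrite('pics/s3c.png',cv2.resize(b[195:265,268:368],None,fx=8,fy=8,interpolation=cv2.INTER_CUBIC))
```

```text
top 121 [-24.1  92.7] [ 62.9 140.6]
scene 94 [-23.5 117.5] [ 26.4 143.4]
edge top [[-49.8  91.9]
 [-43.6 -93.2]]
```

View pics/s3c.png

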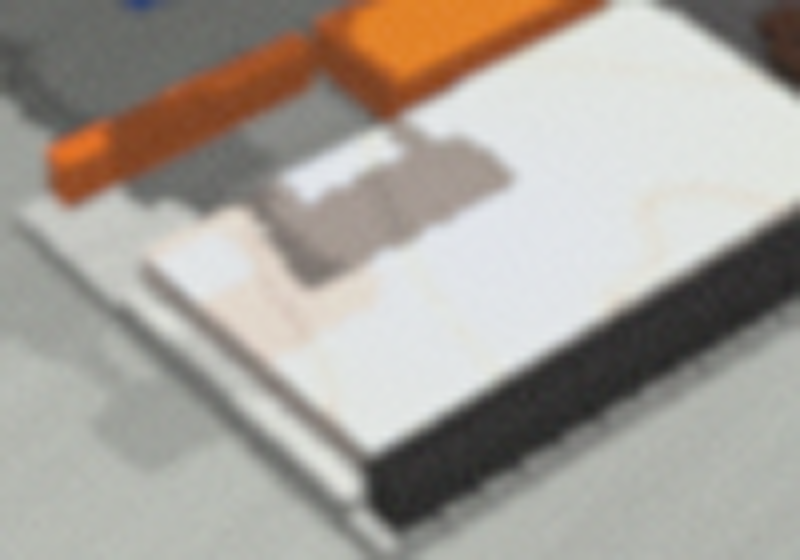

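In the scene view the chips lie at y 117–143, inside the tray. The gap runs from -82 to about -45, and the block is centred at x=-64, y=-48. I lower it to just above the jaw and check.

```bash
python3 -m inch '[[[0,0,0.02,0,0,0,1],[0,0,0.07,0,0,0,1],[0,0,0.13,0,0,0,1],[0,0,0.19,0,0,0,1],[0,0,0.24,0,0,0,1],[0,0,0.27,0,0,0,1],[0,0,0.29,0,0,0,1],[0,0,0.29,0,0,0,1],[0,0,0.29,0,0,0,1],[0,0,0.29,0,0,0,1]]]'; python3 k.py commit 0 0 0.29 0 0 0
python3 - <<'E'
from h import *
b=bot.capture('top');s=bot.capture('scene');cv2.imwrite('pics/s4.png',s[:,:,::-1])
cv2.imwrite('pics/w4.png',cv2.resize(s[170:260,260:360,::-1],None,fx=6,fy=6,interpolation=cv2.INTER_CUBIC))
E
```

```text
time: 16.8
tool_pos: [487.1, -14.0, 62.2]
tcp_rot: [-3.141, -0.001, -0.192]
contact_force: [0.2, -0.2, -0.8]
grip_width: 19.7
cmd [486.9 -14.   61.9] [-3.142 -0.    -0.192] yawdeg -11.01
```

View pics/w4.png

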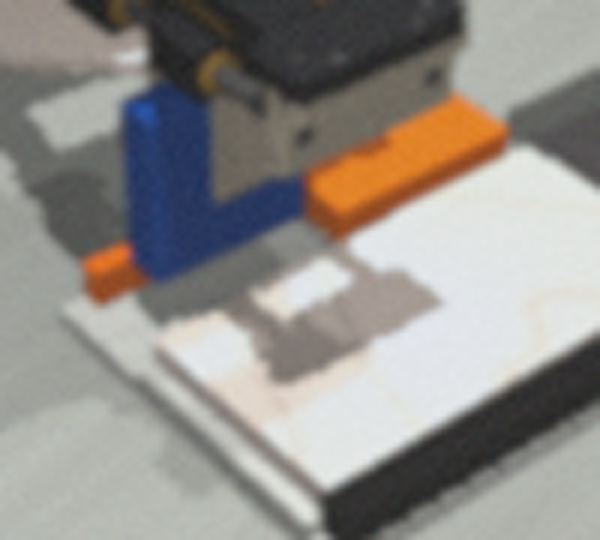

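Run:
```python
from h import *
a=np.radians(-11);X=np.array([np.cos(a),np.sin(a)]);Y=np.array([-X[1],X[0]]);o=np.array([558.9,20.8])
fr=lambda w:np.c_[(w[:,:2]-o)@X,(w[:,:2]-o)@Y].round(1)
q=lambda L:(np.array(L)+.5)/6-.5+[260,170]
print('block foot',fr(ray('scene',q([[162,278],[132,262]]),32.3)),'jaw end inner/outer top corner',fr(ray('scene',q([[98,278],[86,262]]),26)),'tile corner',fr(ray('scene',q([[160,342]]),20)),'narrow jaw corner',fr(ray('scene',q([[340,213],[308,181]]),26)))
```

```text
block foot [[-57.4 -77.9]
 [-72.  -81.3]] jaw end inner/outer top corner [[-78.6 -92.5]
 [-89.3 -90.8]] tile corner [[-40.3 -91.5]] narrow jaw corner [[-52.9   3.4]
 [-76.8   6.4]]
```

```bash
python3 -m inch '[[[0.01,0,0,0,0,0,1],[0.01,0,0.01,0,0,0,1],[0.01,0,0.025,0,0,0,1],[0.01,0,0.04,0,0,0,1],[0.01,0,0.055,0,0,0,1],[0.01,0,0.07,0,0,0,1],[0.01,0,0.085,0,0,0,1],[0.01,0,0.1,0,0,0,1],[0.01,0,0.11,0,0,0,1],[0.01,0,0.11,0,0,0,1]]]'; python3 k.py commit 0.01 0 0.11 0 0 0
python3 - <<'E'
from h import *
s=bot.capture('scene');cv2.imwrite('pics/s5.png',s[:,:,::-1])
cv2.imwrite('pics/w5.png',cv2.resize(s[170:260,260:360,::-1],None,fx=6,fy=6,interpolation=cv2.INTER_CUBIC))
E
```

```text
time: 18.15
tool_pos: [488.8, -14.3, 39.8]
tcp_rot: [-3.142, 0.0, -0.192]
contact_force: [0.6, -0.4, -1.3]
grip_width: 20.1
cmd [488.9 -14.4  39.9] [-3.142 -0.    -0.192] yawdeg -11.01
```

View pics/w5.png

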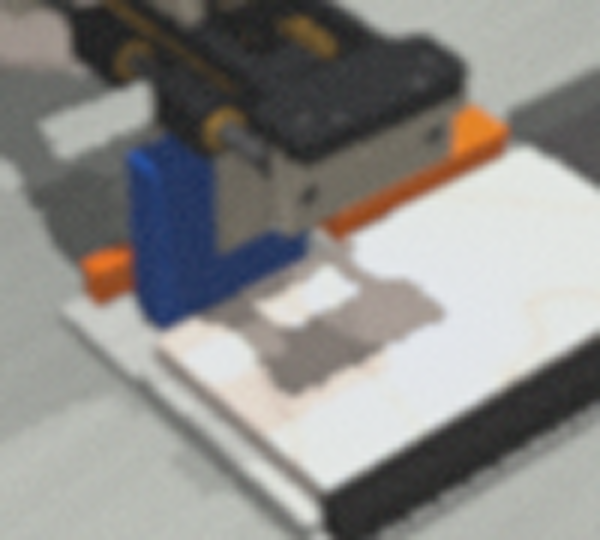

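The block is down in the gap with its foot about 2 mm above the plate and no contact force. I push toward the stop slowly.

```bash
python3 -m inch '[[[0.005,0,0,0,0,0,1],[0.012,0,0,0,0,0,1],[0.02,0,0,0,0,0,1],[0.028,0,0,0,0,0,1],[0.035,0,0,0,0,0,1],[0.042,0,0,0,0,0,1],[0.049,0,0,0,0,0,1],[0.055,0,0,0,0,0,1],[0.06,0,0,0,0,0,1],[0.06,0,0,0,0,0,1]]]'; python3 k.py commit 0.06 0 0 0 0 0
```

```text
time: 19.45
tool_pos: [500.5, -16.5, 39.8]
tcp_rot: [-3.141, 0.0, -0.192]
contact_force: [-3.4, 2.0, -1.0]
grip_width: 19.6
cmd [500.7 -16.7  39.9] [ 3.142 -0.    -0.192] yawdeg -11.01
```

```bash
python3 -m inch '[[[0.002,0,0,0,0,0,1],[0.004,0,0,0,0,0,1],[0.006,0,0,0,0,0,1],[0.008,0,0,0,0,0,1],[0.01,0,0,0,0,0,1],[0.01,0,0,0,0,0,1],[0.01,0,0,0,0,0,1],[0.01,0,0,0,0,0,1],[0.01,0,0,0,0,0,1],[0.01,0,0,0,0,0,1]]]'; python3 k.py commit 0.01 0 0 0 0 0
```

```text
time: 20.7
tool_pos: [500.7, -16.7, 39.5]
tcp_rot: [3.142, 0.004, -0.192]
contact_force: [-7.5, 2.1, 1.2]
grip_width: 19.9
cmd [502.6 -17.   39.9] [-3.142 -0.    -0.192] yawdeg -11.01
```

```bash
python3 -m inch '[[[0.003,0,0,0,0,0,1],[0.006,0,0,0,0,0,1],[0.009,0,0,0,0,0,1],[0.012,0,0,0,0,0,1],[0.015,0,0,0,0,0,1],[0.015,0,0,0,0,0,1],[0.015,0,0,0,0,0,1],[0.015,0,0,0,0,0,1],[0.015,0,0,0,0,0,1],[0.015,0,0,0,0,0,1]]]'; python3 k.py commit 0.015 0 0 0 0 0
python3 - <<'E'
from h import *
b=bot.capture('top');s=bot.capture('scene');cv2.imwrite('pics/s6.png',s[:,:,::-1]);cv2.imwrite('pics/t6.png',b[:,:,::-1])
cv2.imwrite('pics/w6.png',cv2.resize(s[165:265,265:415,::-1],None,fx=5,fy=5,interpolation=cv2.INTER_CUBIC))
cv2.imwrite('pics/w6t.png',cv2.resize(b[145:245,220:370,::-1],None,fx=5,fy=5,interpolation=cv2.INTER_CUBIC))
E
```

```text
time: 21.95
tool_pos: [500.9, -16.7, 38.8]
tcp_rot: [3.141, 0.011, -0.192]
contact_force: [-13.9, 1.6, 4.1]
grip_width: 19.6
cmd [505.6 -17.6  39.9] [ 3.142 -0.    -0.192] yawdeg -11.01
```

View pics/w6.png

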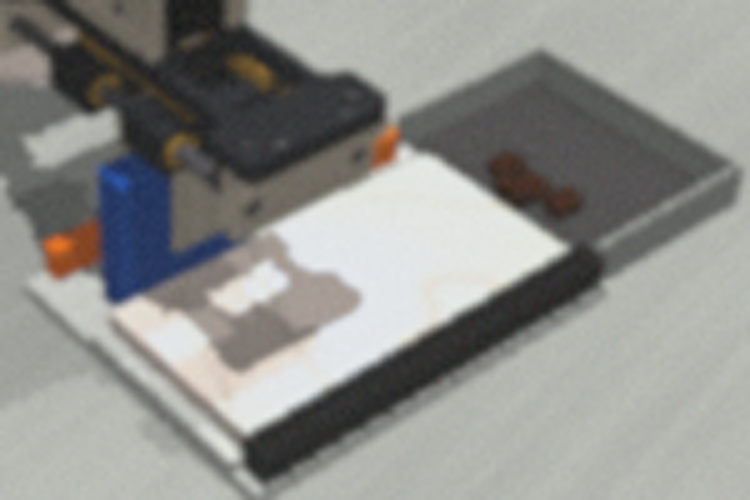

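View pics/w6t.png

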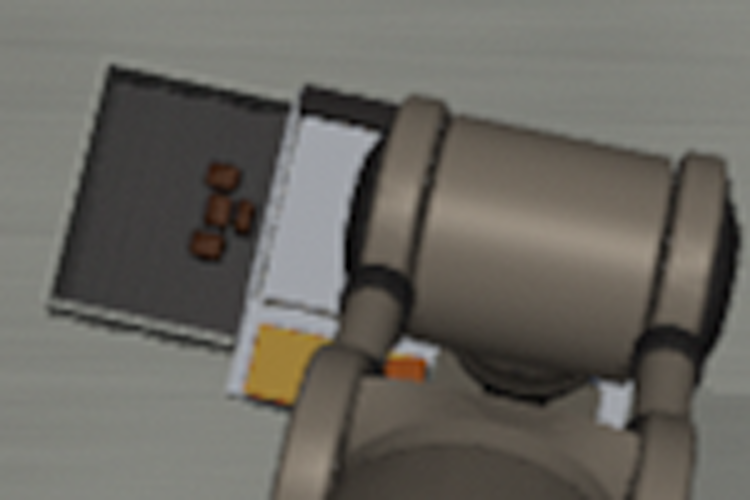

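Run:
```python
from h import *
a=np.radians(-11);X=np.array([np.cos(a),np.sin(a)]);Y=np.array([-X[1],X[0]]);o=np.array([558.9,20.8])
for pic in('t0','t6'):
    im=cv2.imread('pics/top0.png' if pic=='t0' else 'pics/t6.png',0).astype(np.float32)
    for y in(90,85,80):   # intensity profile across the near tile edge and the stop edge
        xs=np.arange(-56,-34,.5);uv=proj('top',np.c_[o+xs[:,None]*X+y*Y,np.full(len(xs),20)]).astype(np.float32)
        pr=cv2.remap(im,uv[None,:,0],uv[None,:,1],cv2.INTER_LINEAR)[0];xb=np.arange(52,64,.5)
        i=pr[6:].argmin()+6;print(pic,y,'edge at x',xs[i],pr[i])
b=cv2.imread('pics/s6.png',0).astype(np.float32);b0=cv2.imread('pics/scene0.png',0).astype(np.float32)
for y in(90,60,0,-60,-90):
    xs=np.arange(46,66,1.);uv=proj('scene',np.c_[o+xs[:,None]*X+y*Y,np.full(len(xs),20)]).astype(np.float32)
    for q in(b0,b): print(y,cv2.remap(q,uv[None,:,0],uv[None,:,1],cv2.INTER_LINEAR)[0].astype(int).tolist())
```

```text
t0 90 edge at x -49.5 105.9707
t0 85 edge at x -48.5 79.765625
t0 80 edge at x -48.0 102.09375
t6 90 edge at x -41.5 81.333984
t6 85 edge at x -40.5 106.21973
t6 80 edge at x -42.0 112.58594
90 [218, 218, 218, 216, 212, 206, 195, 181, 163, 141, 120, 100, 83, 69, 58, 50, 44, 42, 42, 44]
90 [228, 228, 228, 228, 228, 227, 226, 223, 211, 192, 173, 152, 127, 102, 80, 62, 51, 47, 46, 47]
60 [216, 216, 215, 212, 209, 206, 200, 182, 165, 144, 120, 101, 83, 70, 58, 51, 48, 45, 44, 44]
60 [227, 227, 227, 227, 228, 228, 227, 221, 212, 201, 181, 156, 131, 106, 81, 65, 57, 52, 48, 47]
0 [218, 218, 217, 216, 214, 211, 204, 194, 181, 164, 140, 119, 96, 76, 64, 54, 46, 41, 44, 47]
0 [228, 228, 228, 228, 228, 228, 227, 224, 219, 207, 184, 161, 133, 106, 84, 67, 55, 49, 48, 47]
-60 [220, 220, 220, 220, 219, 219, 217, 212, 204, 186, 162, 136, 109, 85, 68, 55, 47, 46, 46, 47]
-60 [228, 228, 228, 228, 228, 228, 228, 226, 223, 209, 188, 162, 135, 107, 85, 66, 52, 47, 45, 48]
-90 [192, 192, 192, 194, 193, 193, 194, 191, 182, 173, 154, 134, 110, 86, 63, 53, 49, 48, 49, 49]
-90 [217, 215, 215, 217, 213, 211, 212, 210, 203, 195, 175, 153, 127, 100, 76, 63, 55, 51, 49, 48]
```

The tile's stop edge now profiles identically along its length, and at the tray end its near edge moved from -49 to about -41. One hold with a slight extra press checks that it is steady.

```bash
python3 -m inch '[[[0.002,0,0,0,0,0,1],[0.004,0,0,0,0,0,1],[0.005,0,0,0,0,0,1],[0.005,0,0,0,0,0,1],[0.005,0,0,0,0,0,1],[0.005,0,0,0,0,0,1],[0.005,0,0,0,0,0,1],[0.005,0,0,0,0,0,1],[0.005,0,0,0,0,0,1],[0.005,0,0,0,0,0,1]]]'; python3 k.py commit 0.005 0 0 0 0 0
python3 - <<'E'
from h import *
s=bot.capture('scene');cv2.imwrite('pics/w7.png',cv2.resize(s[185:235,275:335,::-1],None,fx=10,fy=10,interpolation=cv2.INTER_CUBIC))
o=bot.get_obs();print(o['contact_force'],o['moment'],o['tcp_rot'])
E
```

```text
time: 23.3
tool_pos: [500.9, -16.7, 38.6]
tcp_rot: [3.141, 0.013, -0.192]
contact_force: [-15.8, 2.2, 4.1]
grip_width: 19.7
cmd [506.6 -17.8  39.9] [-3.142 -0.    -0.192] yawdeg -11.01
[-16.09628365   3.39776234   3.1554003 ] [0.44896647 3.170575   0.08811243] [ 3.14136377  0.01262852 -0.19188978]
```

View pics/w7.png

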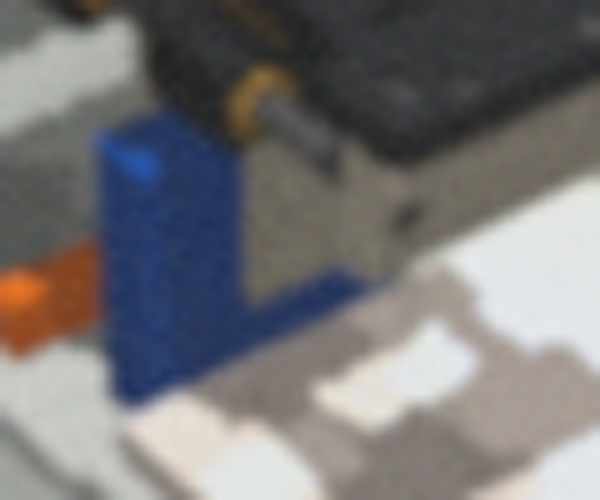

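The block is upright and pressed against the tile, with a steady push of about 16 N. I hand in.

```bash
python3 -c "
from plant import bot
print(bot.close_job())"
```

```text
the job is handed in; nothing more can be done
None
```

I picked up the smallest blue block and wiped all four chips into the tray. I then turned the block, slid it into the middle of the wide gap, and pushed the tile against the stop. The job was handed in at about 23 s with the grip and the push still held; no verdict was reported.

What the last checks showed:
- **Chips:** all four are in the tray, at frame y of about 117–143 mm in the scene view. The top view's colour mask also picked up pixels down to y 93. I took those to be the frame's dark parts, because the picture shows all four chips well inside the tray.
- **Grip:** the opening reads 19.7 mm on the 20 mm block. The tool is tilted by only 0.013 rad, and the block looks upright. Its foot is calculated to be about 1 mm above the base plate.
- **Push:** about 16 N towards the stop, with the tool position steady.
- **Tile flush:** the stop-side edge looks the same along its whole length. At the tray end its near edge measured about -41 mm, where flush is -40. At the other end the near edge was hidden by the arm, so there I have only the stop-side view.

The scene camera read 2–3 mm off the top-view fit of the frame around the jaws. I shifted the block 2 mm to allow for this before lowering it, and it went in without contact.

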